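Clamp a filling pan in its nest with the turnbuckle

ROBOT

A 6-joint arm with a two-finger parallel gripper is mounted at the origin on the work surface. World frame = base frame: x ahead of the robot, y to its left, z up, the work surface at z = 0. Lengths are in m, angles in rad, forces in N, time in s.
With the tool pointing down it reaches from about 0.3 to 0.875 m from the base axis. Payload 6.4 kg.
Tool frame: the origin (TCP) lies at the very end of the fingers, on their centre line; the grasp point (between the pads) lies 19 mm behind it (ctrl.hold_point_z is the distance from the TCP to the grasp point, in m); y points along the fingers, x is the direction in which the jaws open and shut, and the axes are right-handed (so a half turn about y gives the same grasp; the last joint's range is limited). The gripper opens to 85 mm and grips with 20 to 120 N. Pads are 22 mm wide; open, the fingers measure 114 mm over their backs; the gripper's body (76 mm by 85 mm) begins 54 mm behind the grasp point. The pads swing forward as they close: fully open they stand 13 mm farther back than shut.
Start: joints at [-1.337, 0.181, 1.607, -0, 1.354, -0.206], TCP at [0.245, -0.52, 0.231] pointing down, gripper open.
Joint ranges: [-2.99, 2.99], [-0.89, 2.07], [0.3, 2.58], [-1.14, 4.28], [0, 2.63], [-3.12, 3.12]. Speed limits (rad/s): [2.57, 2.57, 3.01, 3.14, 3.14, 3.14].

INTERFACE

Orientations are given as a unit quaternion [w, x, y, z].
In Python, from bench import ctrl, imaging gives the robot as it stands.
- The arm moves only by the shell command python3 -m jog 'ROWS'. ROWS is JSON, a list of rows, each a list of 3 entries, a list of its own where there are three numbers: the shift along the tool's x, y, z in cm, then the turn, a rotation vector about the tool's x, y, z in rad, then the finger opening in cm, from 0 to 8.54. A call has 1 to 12 rows; each row shifts and turns the pose as measured when the row begins, along the tool's axes as they then stand; what a row does not reach is not made up. A row lasts 1/12 s, in which the tool goes at most 41.7 mm and 7.16 degrees, less where a joint would pass 70% of its speed; a pose out of reach is approached as far as the arm can. A call is refused whole if a number of a shift passes 4.17 or a number of a turn 0.125, either way. A call with a gripper value outside its range is refused whole. The fingers move at their own pace and stop on an object; the grip force is fixed at half the most. Time passes only in rows, so rows that do not move let the fingers close. It gives the time, the measured TCP pose, the force and the opening at its end, in the units of the state.
- ctrl.get_obs(): the state, without advancing time (a new reading comes with each control period).
- imaging.camera(name): name is "scene" or "top"; returns a dict with "frame" (420x560x3 uint8, red, green, blue), "depth" (420x560 float32, m along the optical axis (not along the pixel's ray), 0 where there is no reading), "K" (3x3 intrinsics, pixels), "R" (3x3) and "t" (3): a world point X has camera coordinates R X + t. Camera axes: x right, y down, z forward; pixel columns grow to the right and rows downward; lengths in m; the calibration is good to about 2 mm. A picture is of the moment at which its call begins.
- ctrl.hand_in(): hands the job in, once; it reports no verdict.
The state is a dict: "time_s": time; "q": joint angles; "dq": joint speeds; "joint_efforts": joint torques, N m; "eef_pos": TCP position; "eef_rot": TCP orientation; "wrist_force": force on the tool from outside, world axes, zero at the start; "torque": the same for the moment, N m; "opening": opening from 0.0 (shut) to 1.0 (fully open).
Only numpy, scipy, OpenCV 4.12 (cv2) and the standard library are available. Lean on these libraries where they do the work, as an engineer would, in place of code of your own. Each camera call takes 0.05 s, during which the arm holds its last target. There are 200 camera calls.

TASK

Slide the metal pan along the table into the lane between the two side guides until its end is fully home against the end stop. Then turn the spoked turnbuckle sleeve so that both guides draw in together and hold the pan snugly from both sides, without forcing it tight. Leave the bowl, the tub and the scraper where they are.

Things in the scene. Friction and masses are not known exactly. Their poses are not given: they have to be found in the camera images.
- nest: The fixed clamping nest; origin on the table under the centre of the end stop's face. Its y axis runs along the lane, its x across, z up. The lane (bare table) lies on its -y side: mouth at y = -120 mm, flared lead-ins to y = -147 mm, outside the bars. The turnbuckle is on its +y side. Its yaw is within 15 degrees of 0.
- guide_near: Steel side guide on the nest's -x side, sliding along x only. Origin on the table, at its inner face, half-way along the lane (nest y = -60 mm). The bar is 14 mm thick, its top at 38 mm; beyond the stop an upright 112 mm high holds the threaded rod on the sleeve's axis.
- guide_far: The mirror-image guide on the nest's +x side; origin on its inner face likewise. Inner faces are 170 mm apart when the sleeve reads 0, and always equally far from the lane's middle.
- sleeve (a joint): Turn of the sleeve, 0 to 10.47 rad; starts at 0.6 to 3.6. Grows as the top spoke is pushed towards nest +y (away from the pan); each guide then draws in 24 mm a turn (3.82 mm/rad). Both touch the 110 mm pan at 7.85 rad; past that the push rises steeply (7.6 to 7.9 is snug; a push of some 40 N is too tight). Friction 0.25 N m (4 N at a spoke end) holds it where left.
- sleeve_mid (a point): Centre of the turnbuckle sleeve, 92 mm up, at nest (0, 105 mm); its axis is level, along nest x. Four spokes (12 mm bars, 15.6 mm black grips) stand 90 degrees apart in the plane x = 0, ends 75 mm from the axis. At reading q they lean from upright towards nest +y by q plus multiples of 90 degrees. Bearing cheeks at |x| 22 to 32 mm reach 21 mm above the axis; higher up is clear.
- pan: Loose open metal pan, 110 mm wide (its x), 140 mm long (its y), 38 mm high, walls 4 mm, 0.3 to 0.65 kg. Origin at its centre, 19 mm above its underside. Starts on the table outside the lane's mouth, within 12 degrees of the nest's yaw. Fully home its +y end is on the stop, its centre at nest y = -70 mm.
- bowl_mid (a point): Bystander: steel bowl, 130 mm across, 60 mm high; its centre.
- tub_mid (a point): Bystander: white lidded tub, 80 mm across, 90 mm high; its centre.
- scraper: Bystander: a flat long-handled scraper lying on the table.
- end_stop (a point): Middle of the top front edge of the end stop, a block 90 mm wide (x), 22 mm thick (y 0 to 22 mm) and 32 mm high.
Things that resemble listed ones, but are neither listed nor needed, are in the scene too. Several things look just like the pan: the one meant starts farthest to the robot's left.

How it is judged:
By the outcome, as a careful person would: the job done as asked, in the order asked, and still so for the second after the job is handed in, with the robot touching nothing.
It also fails if it takes over 72 s, if anything falls off the work surface, if the arm or the gripper's body presses on something with over 40 N, if the wrist force passes 120 N, or if a joint passes its speed limit or range.

## Working session

There is one attempt and no reset: what is moved stays moved. The work goes in short steps, Python scripts to look and compute and a shell command to move; the robot and the scene stay as the last step left them, time stands still between calls to the robot, and variables do not carry over. Pictures are saved under pics/ and viewed, about 8 in all and at most 12, crops included, and the job is handed in when it is done.

```bash
mkdir -p pics; ls
python3 - <<'E'
from bench import ctrl, imaging
import cv2,numpy as np
for n in("scene","top"):
    d=imaging.camera(n); cv2.imwrite(f"pics/{n}0.png",d["frame"][:,:,::-1]); np.savez(f"pics/{n}0.npz",**d)
    print(n,d["K"].round(1).tolist(),(-d["R"].T@d["t"]).round(3),d["R"].round(2).tolist())
o=ctrl.get_obs();print(o,ctrl.hold_point_z)
E
```

```text
pics
scene [[472.9, 0.0, 282.4], [0.0, 472.9, 208.5], [0.0, 0.0, 1.0]] [ 1.49  -0.446  1.215] [[0.36, 0.93, 0.02], [0.7, -0.26, -0.67], [-0.62, 0.25, -0.74]]
top [[525.7, 0.0, 273.7], [0.0, 525.7, 209.6], [0.0, 0.0, 1.0]] [ 0.229 -0.086  1.659] [[0.05, -1.0, 0.01], [-0.98, -0.05, -0.21], [0.21, 0.0, -0.98]]
{'time_s': 0.1, 'q': array([-1.33729064e+00,  1.81487147e-01,  1.60789685e+00,  9.56089874e-06,
        1.35377990e+00, -2.06323399e-01]), 'dq': array([ 1.43854000e-05, -9.38870339e-04, -3.18148592e-03,  1.01448569e-03,
       -9.51532232e-04, -3.63289003e-05]), 'joint_efforts': array([ 7.01394970e-05, -4.45875514e+01, -3.52239490e+01, -1.63958593e-04,
        4.10686320e-03, -1.75042487e-05]), 'eef_pos': array([ 0.24471794, -0.51978857,  0.23046815]), 'eef_rot': array([ 0.59742039, -0.59664078,  0.37928124, -0.37848962]), 'wrist_force': array([-0.57984241, -0.38053206, -0.34558057]), 'torque': array([ 0.05849718, -0.00642426, -0.01152723]), 'opening': 1.0038188744079724} 0.0187
```

View pics/scene0.png

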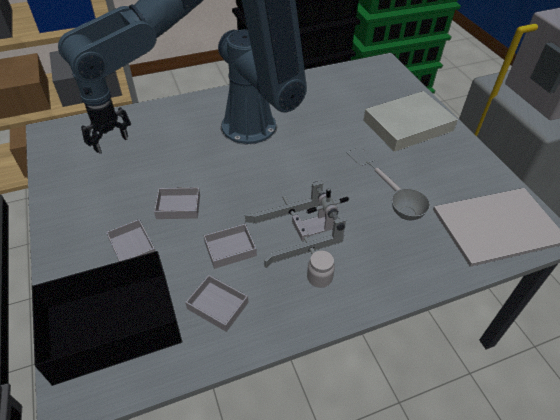

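View pics/top0.png

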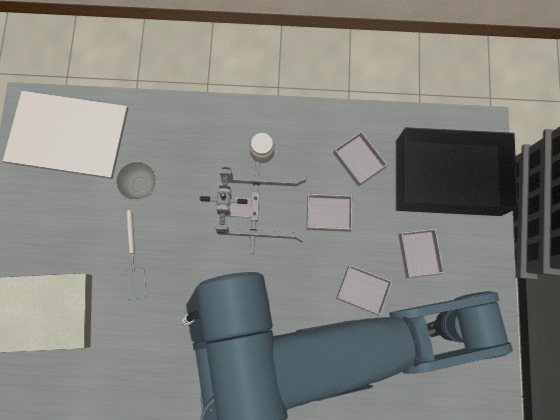

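Scene view: four look-alike pans at scene px (178,203), (131,241), (231,246) and (217,302). In the top view they are at (364,289), (421,254), (329,212) and (360,158). The one farthest left (+y, smallest column) is (329,212), just outside the lane mouth. The nest is around top (240,210). I'll check the choice in a close crop and measure it.

```bash
cat > h.py <<'E'
import numpy as np,cv2
from bench import ctrl,imaging
def cloud(d):
    v,u=np.mgrid[0:420,0:560]; z=d["depth"]; K=d["K"]
    c=np.stack([(u-K[0,2])/K[0,0]*z,(v-K[1,2])/K[1,1]*z,z],-1)
    P=(c-d["t"])@d["R"]; P[z==0]=np.nan; return P
def proj(d,X):
    c=np.atleast_2d(X)@d["R"].T+d["t"]; p=c@d["K"].T; return p[:,:2]/p[:,2:]
E
python3 - <<'E'
from h import *
d=dict(np.load("pics/top0.npz")); P=cloud(d)
r=P[150:265,195:375]; 
im=d["frame"][150:265,195:375,::-1]
cv2.imwrite("pics/crop0.png",cv2.resize(im,None,fx=4.4,fy=4.4,interpolation=cv2.INTER_CUBIC))
# pan: rect around height band
def rect(mask,lo,hi):
    m=mask&(P[...,2]>lo)&(P[...,2]<hi); X=P[m][:,:2]; print(len(X),cv2.minAreaRect((X*1000).astype(np.float32)))
v,u=np.mgrid[0:420,0:560]
print("table z",np.nanmedian(P[225:235,320:340,2]),np.nanmedian(P[180:185,320:330,2]))
rect((u>303)&(u<358)&(v>190)&(v<235),.02,.06)
# bars
for a,b,c,e in((175,190,240,290),(228,242,235,290)):
    m=(v>a)&(v<b)&(u>c)&(u<e)&(P[...,2]>.025)&(P[...,2]<.05)
    X=P[m]; print(len(X),X.min(0),X.max(0)); print(cv2.fitLine((X[:,:2]).astype(np.float32),cv2.DIST_HUBER,0,.001,.001).ravel())
for y in range(160,245,4): print(y,' '.join('%3d'%(1000*z) for z in np.nan_to_num(P[y,200:362:5,2])))
E
```

```text
table z 0.004488599249075311 0.0007143467981640837
325 ((578.634765625, -253.62777709960938), (113.33745574951172, 139.66331481933594), 1.1019322872161865)
266 [ 0.63961193 -0.1233298   0.02524089] [0.67905762 0.03106053 0.04868532]
[ 0.00753367 -0.9999716   0.66880745 -0.04516945]
275 [ 0.47593171 -0.13131692  0.02505061] [0.51052761 0.03575642 0.04602269]
[ 6.2743811e-06 -1.0000000e+00  4.9790654e-01 -4.6982825e-02]
160  -9  -2  -2   0   2  -2   0  -4   0  -1   0  14  35  27   4  -1   2  -4   7   4  -9  -1  -5   1 -11  -3   0  -3  22   6   0   9   1
164   3   5  -2   0   6   0   3  -4   0  -9   4   0  -7  -1  -9   1   3  -1   0  -5   2  -1   0   0  -1   6   1   2   2  40   2   6   9
168   0  -5   0   8  -8 100  -2  -7  -2  -4  -3  24  -1   1   1  -2   1   4  -4  -2   0   2  -3  -4   6   1   0  -1   3  10   2   4   1
172   6   1   1   1 112 114 112   0   1   0   2  17  -2   0   2  -3  -2   1   0   2  -1   4  -4   8 -10  -3   0   6  -3   1  24  12   1
176   4   0   3  -1   6  94  81  31  39  -2  -1  20   0  -1   1   1   2  -2   7  -5   4  -1  -5   0   0  -2   4   2  11   3   6  39   
[... 1613 characters left out ...]
   1   2  30  -6   1
228   3   0   3 111 110 116   2   0  -1   3  -2  -4   0   0   2  -6   2   2   5   6   0  -1  28  27  32  38  37  39  31  41  41  -5   2
232   6   0  -2   0 100  47  39  35  33  38  32  30  38  43  35   0  36  36  35  -2  -2   0   3   0   0  -7   1   0   0  -3  -2   3   0
236   0  -4   2   2   1  -3   1   5  -1   0   5   4  11  13  21  30  30  43  38  34   7  -2   2   2   4   0   0   7   0   0   5   0   5
240  -1  -6   2  -4   3   5   5  -2   0  -5  -6   0   7  11   2  -1   6   0   1   3  36  -4   1   0  -2   6   7  -2   8  -4  -6   1  -1
244   3   3   0   2  -2   3  -2  -4   1  -1  21  -5  -3  -4   2  -1  -7  -4   2   0  -2   2   1   0   5   1   4   2  -4   0  -3   0  -4
```

View pics/crop0.png

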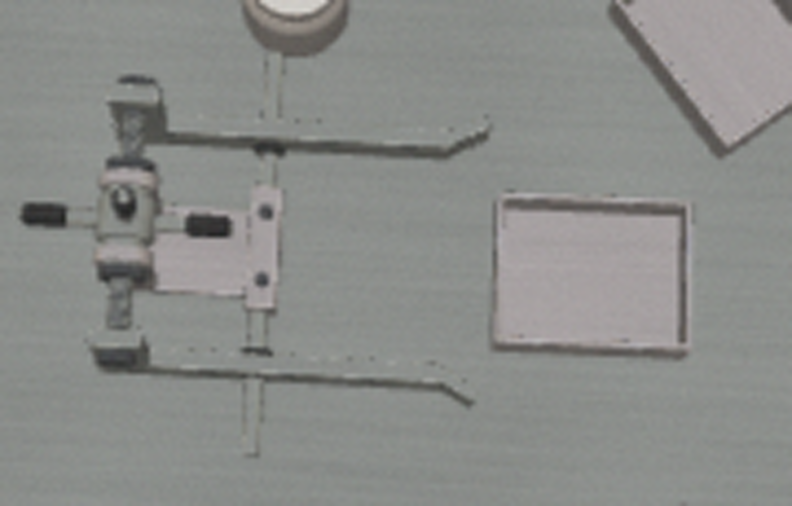

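The crop confirms an open pan alone in front of the mouth (crop (590,275)). One spoke is nearly upright (crop (122,200)) and two are level. Next I'll fit the poses.

Run:
```python
from h import *
d=dict(np.load("pics/top0.npz")); P=cloud(d); v,u=np.mgrid[0:420,0:560]; Z=P[...,2]
def rayz(px,z): # pixel->world at height z
    r=np.array([(px[0]-d["K"][0,2])/d["K"][0,0],(px[1]-d["K"][1,2])/d["K"][1,1],1])@d["R"]; c=-d["R"].T@d["t"]
    return c+r*(z-c[2])/r[2]
def rays(m,z): return np.array([rayz((a,b),z) for a,b in zip(u[m],v[m])])[:,:2]
for a,b,lo,hi in((175,190,242,286),(228,240,238,284)):
    m=(v>a)&(v<b)&(u>lo)&(u<hi)&(Z>.028)&(Z<.05); m&=~((u>249)&(u<262)); X=rays(m,.038)
    k,c=np.polyfit(X[:,1],X[:,0],1); res=X[:,0]-k*X[:,1]-c
    print("bar yaw deg",np.degrees(np.arctan(-k)),"x at y=-.06",c-.06*k,"spread",np.percentile(res,[3,97])*1e3,len(X))
m=(u>240)&(u<262)&(v>190)&(v<222)&(Z>.022)&(Z<.05);X=rays(m,.032); print("stop",len(X),cv2.minAreaRect((X*1e3).astype(np.float32)))
m=(u>300)&(u<360)&(v>190)&(v<236)&(Z>.025)&(Z<.05);X=rays(m,.038); print("pan",len(X),cv2.minAreaRect((X*1e3).astype(np.float32)))
# crop-pixel picks
pk=lambda x,y,z:(rayz((195+(x+.5)/4.4-.5,150+(y+.5)/4.4-.5),z)*1e3).round(1)
print("stop front",pk(281,190,.032),pk(274,309,.032),"rear",pk(252,186,.032),pk(245,307,.032))
print("pan corners",[pk(*c,.038) for c in((496,194),(690,203),(688,354),(494,349))])
print("grips level",pk(22,214,.092),pk(231,226,.092),"top",pk(122,200,.167))
print("uprights",pk(138,78,.112),pk(118,348,.112))
print("bars mouth",pk(447,155,.03),pk(440,386,.03))
g=d["frame"];print(g[140:146,255:268].mean((0,1)))
```

```text
bar yaw deg -0.25690413243440746 x at y=-.06 0.6695223787643366 spread [-7.54293627  7.74746862] 149
bar yaw deg -0.08926289949179443 x at y=-.06 0.4979011205742688 spread [-7.10534384  7.06211494] 161
stop 201 ((584.0429077148438, -17.320079803466797), (21.930774688720703, 97.6724853515625), 89.55517578125)
pan 293 ((577.0814208984375, -253.7153778076172), (113.24430847167969, 139.3267059326172), 0.5572399497032166)
stop front [627.6 -27.8  32. ] [539.8 -27.8  32. ] rear [629.5  -6.6  32. ] [540.1  -6.9  32. ]
pan corners [array([ 631.3, -183. ,   38. ]), array([ 632. , -323.1,   38. ]), array([ 521.5, -323.9,   38. ]), array([ 517.9, -185.9,   38. ])]
grips level [586.3 148.9  92. ] [585.4   3.3  92. ] top [582.2  72.3 167. ]
uprights [682.8  73.2 112. ] [492.1  73.4 112. ]
bars mouth [ 660.6 -146.8   30. ] [ 490.6 -149.    30. ]
[205.92307692 202.73076923 197.5       ]
```

```bash
cat >> h.py <<'E'
from scipy.spatial.transform import Rotation as Ro
def st():
    o=ctrl.get_obs(); q=o["eef_rot"]; return o,Ro.from_quat([q[1],q[2],q[3],q[0]])
def goal(p,yd):  # target pos, jaw axis (tool x) world azimuth in deg, tool pointing down (tool y = -z)
    o,R=st(); x=np.array([np.cos(np.radians(yd)),np.sin(np.radians(yd)),0]); y=np.array([0,0,-1.]); T=Ro.from_matrix(np.stack([x,y,np.cross(x,y)],1))
    rv=(R.inv()*T).as_rotvec()
    print("t",round(o["time_s"],2),"pos",o["eef_pos"].round(4),"F",o["wrist_force"].round(1),"open",round(o["opening"],2))
    print(" tool shift cm (now axes)",(R.inv().apply(np.array(p)-o["eef_pos"])*100).round(2),"(goal axes)",(T.inv().apply(np.array(p)-o["eef_pos"])*100).round(2),"rotvec",rv.round(3))
E
python3 - <<'E'
from h import *
o,R=st();print(R.as_matrix().round(3))
for a in(90,-90):goal([.577,-.3215,.1],a)
E
```

```text
[[ 0.426 -0.     0.905]
 [-0.905  0.002  0.426]
 [-0.002 -1.     0.   ]]
t 0.1 pos [ 0.2447 -0.5198  0.2305] F [-0.6 -0.4 -0.3] open 1.0
 tool shift cm (now axes) [-3.77 13.07 38.5 ] (goal axes) [ 19.83  13.05 -33.23] rotvec [-2.000e-03 -2.702e+00 -0.000e+00]
t 0.1 pos [ 0.2447 -0.5198  0.2305] F [-0.6 -0.4 -0.3] open 1.0
 tool shift cm (now axes) [-3.77 13.07 38.5 ] (goal axes) [-19.83  13.05  33.23] rotvec [ 0.     0.44  -0.002]
```

```bash
python3 -m jog '[[[0,0,3],[0,0.11,0],8.5],[[0,0,3],[0,0.11,0],8.5],[[0,0,3],[0,0.11,0],8.5],[[0,0,3],[0,0.11,0],8.5],[[-1.5,0.5,3],[0,0,0],8.5],[[-1.5,0.5,3],[0,0,0],8.5],[[-1.5,0.5,3],[0,0,0],8.5],[[-1.5,0.5,3],[0,0,0],8.5],[[-1.5,0.5,3],[0,0,0],8.5],[[-1.5,0.5,3],[0,0,0],8.5],[[-1.5,0.5,3],[0,0,0],8.5]]'; python3 -c "
from h import *
goal([.577,-.3215,.1],-90)"
```

```text
time_s: 1.02
eef_pos: [0.5782, -0.385, 0.1889]
eef_rot: [0.491, -0.492, 0.512, -0.506]
wrist_force: [0.1, -0.4, 0.2]
opening: 0.991
t 1.02 pos [ 0.5782 -0.385   0.1889] F [ 0.1 -0.4  0.2] open 0.99
 tool shift cm (now axes) [-6.3   8.93 -0.28] (goal axes) [-6.35  8.89 -0.12] rotvec [ 0.007 -0.035 -0.006]
```

```bash
python3 -m jog '[[[-2.1,1,-0.05],[0.004,-0.018,-0.003],8.5],[[-2.1,1,-0.05],[0.004,-0.018,-0.003],8.5],[[-2.1,2,-0.05],[0,0,0],8.5],[[0,2.5,0],[0,0,0],8.5],[[0,2,0],[0,0,0],8.5],[[0,0,0],[0,0,0],8.5]]'
python3 - <<'E'
from h import *
goal([.577,-.3215,.012],-90)
d=imaging.camera("scene"); o,R=st(); print(proj(d,[[.577,-.3215,.038],o["eef_pos"]]))
cv2.imwrite("pics/s1.png",cv2.resize(d["frame"][170:330,150:350,::-1],None,fx=3.5,fy=3.5,interpolation=cv2.INTER_CUBIC))
E
```

```text
time_s: 1.52
eef_pos: [0.5837, -0.3106, 0.0952]
eef_rot: [0.504, -0.502, 0.498, -0.495]
wrist_force: [0.2, -0.3, -0.6]
opening: 0.995
t 1.52 pos [ 0.5837 -0.3106  0.0952] F [ 0.2 -0.3 -0.6] open 0.99
 tool shift cm (now axes) [ 1.12  8.31 -0.67] (goal axes) [ 1.09  8.32 -0.67] rotvec [ 0.001  0.014 -0.005]
[[207.56284324 247.45244598]
 [209.49444672 236.40430912]]
```

View pics/s1.png

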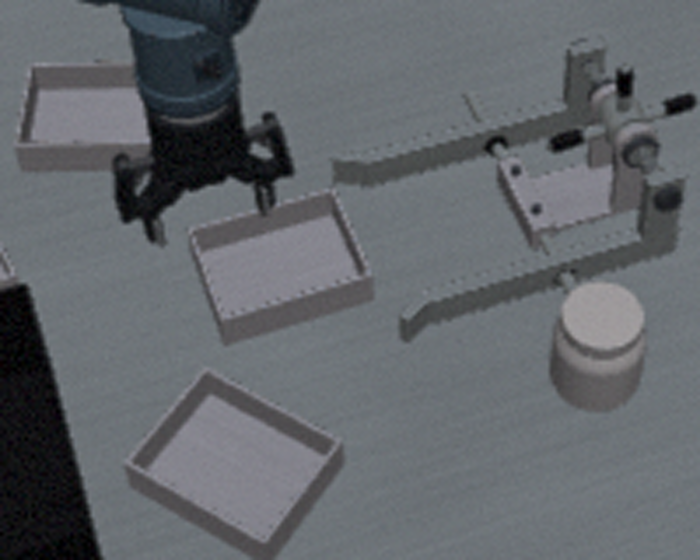

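The open jaws straddle the rear wall of the chosen pan (crop (208,285)), with one finger on each side. I'll descend and grip.

```bash
python3 -m jog '[[[0.55,1.5,-0.33],[0,0.007,-0.003],8.5],[[0.55,2,-0.33],[0,0.007,-0.002],8.5],[[0,2,0],[0,0,0],8.5],[[0,1.5,0],[0,0,0],8.5],[[0,0.7,0],[0,0,0],8.5],[[0,0,0],[0,0,0],8.5]]'; python3 -c "
from h import *
goal([.577,-.3215,.012],-90)"
```

```text
time_s: 2.07
eef_pos: [0.5822, -0.3287, 0.0259]
eef_rot: [-0.499, 0.499, -0.496, 0.506]
wrist_force: [0.3, 0.2, 0.1]
opening: 0.995
t 2.07 pos [ 0.5822 -0.3287  0.0259] F [0.3 0.2 0.1] open 1.0
 tool shift cm (now axes) [-0.73  1.38 -0.54] (goal axes) [-0.72  1.39 -0.52] rotvec [-0.01  -0.003  0.01 ]
```

```bash
python3 -m jog '[[[-0.6,0.6,-0.4],[-0.01,-0.003,0.01],8.5],[[0,0.5,0],[0,0,0],8.5],[[0,0,0],[0,0,0],8.5]]'; python3 -c "
from h import *
goal([.577,-.3215,.012],-90)"
```

```text
time_s: 2.32
eef_pos: [0.5794, -0.3236, 0.0167]
eef_rot: [-0.5, 0.5, -0.499, 0.501]
wrist_force: [-0.6, -0.3, 1.3]
opening: 0.999
t 2.32 pos [ 0.5794 -0.3236  0.0167] F [-0.6 -0.3  1.3] open 1.0
 tool shift cm (now axes) [-0.21  0.47 -0.24] (goal axes) [-0.21  0.47 -0.24] rotvec [-0.001  0.     0.001]
```

```bash
python3 -m jog '[[[-0.2,0.3,-0.2],[0,0,0],8.5],[[0,0,0],[0,0,0],4],[[0,0,0],[0,0,0],2],[[0,0,0],[0,0,0],0],[[0,0,0],[0,0,0],0],[[0,0,0],[0,0,0],0],[[0,0,0],[0,0,0],0],[[0,0,0],[0,0,0],0]]'; python3 -c "
from h import *
goal([.577,-.3215,.012],-90)"
```

```text
time_s: 2.98
eef_pos: [0.579, -0.322, 0.0167]
eef_rot: [-0.501, 0.5, -0.498, 0.502]
wrist_force: [-0.2, 0.4, -2.0]
opening: 0.032
t 2.98 pos [ 0.579  -0.322   0.0167] F [-0.2  0.4 -2. ] open 0.03
 tool shift cm (now axes) [-0.05  0.47 -0.2 ] (goal axes) [-0.05  0.47 -0.2 ] rotvec [-0.005  0.001  0.004]
```

```bash
python3 -m jog '[[[-0.8,0,0.05],[0,0,0],0],[[-1.3,0,0.08],[0,0,0],0],[[-1.3,0,0.08],[0,0,0],0],[[-1.3,0,0.08],[0,0,0],0],[[-1.3,0,0.08],[0,0,0],0],[[-1.3,0,0.08],[0,0,0],0],[[-1.3,0,0.08],[0,0,0],0],[[-1.3,0,0.08],[0,0,0],0],[[-1.3,0,0.08],[0,0,0],0],[[0,0,0],[0,0,0],0]]'
python3 - <<'E'
from h import *
goal([.586,-.166,.0167],-90)
d=imaging.camera("top"); np.savez("pics/top1.npz",**d)
cv2.imwrite("pics/t1.png",cv2.resize(d["frame"][150:265,195:375,::-1],None,fx=4.4,fy=4.4,interpolation=cv2.INTER_CUBIC))
E
```

```text
time_s: 3.82
eef_pos: [0.5864, -0.1982, 0.0166]
eef_rot: [-0.5, 0.5, -0.497, 0.502]
wrist_force: [-0.5, -0.0, -0.8]
opening: 0.027
t 3.82 pos [ 0.5864 -0.1982  0.0166] F [-0.5 -0.  -0.8] open 0.03
 tool shift cm (now axes) [-3.22 -0.03 -0.03] (goal axes) [-3.22 -0.01 -0.04] rotvec [-0.006  0.002  0.006]
```

View pics/t1.png

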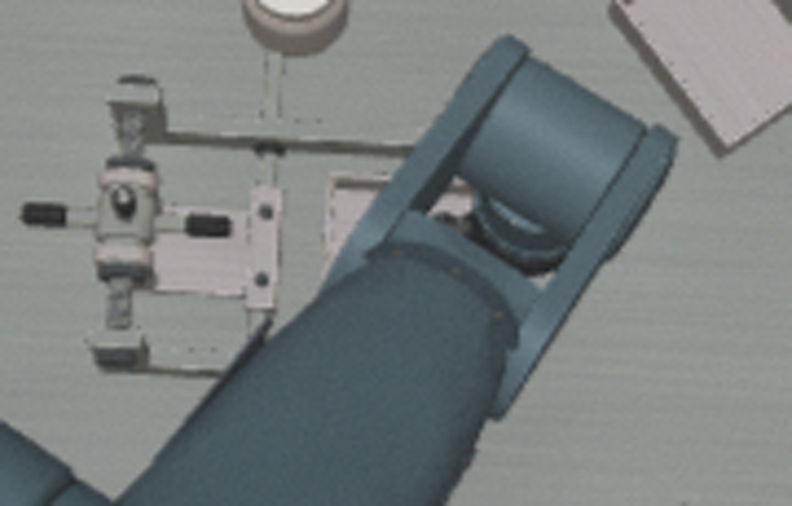

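The pan follows the gripper. Its front corner is at crop (329,175) and the stop face at x≈280, so about 35 mm remain. I'll creep to the stop.

```bash
python3 -m jog '[[[-0.9,0,0],[0,0,0],0],[[-0.9,0,0],[0,0,0],0],[[-0.6,0,0],[0,0,0],0],[[-0.3,0,0],[0,0,0],0],[[0,0,0],[0,0,0],0]]'; python3 -m jog '[[[-0.3,0,0],[0,0,0],0],[[-0.2,0,0],[0,0,0],0]]'; python3 -m jog '[[[-0.2,0,0],[0,0,0],0],[[-0.2,0,0],[0,0,0],0]]'
```

```text
time_s: 4.28
eef_pos: [0.5866, -0.1706, 0.0166]
eef_rot: [-0.5, 0.5, -0.496, 0.503]
wrist_force: [1.1, -1.8, 0.2]
opening: 0.027
time_s: 4.45
eef_pos: [0.5867, -0.1661, 0.0166]
eef_rot: [-0.5, 0.5, -0.496, 0.504]
wrist_force: [0.7, -3.1, 0.3]
opening: 0.03
time_s: 4.62
eef_pos: [0.5865, -0.1656, 0.017]
eef_rot: [-0.498, 0.502, -0.495, 0.505]
wrist_force: [-3.1, -10.8, 0.2]
opening: 0.034
```

```bash
python3 -m jog '[[[-0.4,0,0],[0,0,0],0]]';  python3 -m jog '[[[-0.4,0,0],[0,0,0],0],[[-0.3,0,0],[0,0,0],0]]'
```

```text
time_s: 4.7
eef_pos: [0.5863, -0.1655, 0.0174]
eef_rot: [-0.497, 0.503, -0.493, 0.506]
wrist_force: [-5.9, -23.2, -0.2]
opening: 0.032
time_s: 4.87
eef_pos: [0.5862, -0.1657, 0.0184]
eef_rot: [-0.494, 0.505, -0.491, 0.509]
wrist_force: [-1.9, -8.7, 0.9]
opening: 0.032
```

```bash
python3 -m jog '[[[0,0,0],[0,0,0],0.8],[[0,0,0],[0,0,0],1.5],[[0,0,0],[0,0,0],3],[[0,0,0],[0,0,0],4],[[0,-1,0],[0,0,0],4],[[0,-2,0],[0,0,0],4],[[0,-3,0],[0,0,0],4],[[0,-3,0],[0,0,0],4],[[0,-3,0],[0,0,0],4],[[0,-3,0],[0,0,0],4],[[0,-3,0],[0,0,0],2]]'
python3 - <<'E'
from h import *
goal([.585,-.02,.24],-90)
d=imaging.camera("scene"); np.savez("pics/s2.npz",**d)
cv2.imwrite("pics/s2.png",cv2.resize(d["frame"][160:300,210:390,::-1],None,fx=4,fy=4,interpolation=cv2.INTER_CUBIC))
E
```

```text
time_s: 5.78
eef_pos: [0.5788, -0.1549, 0.1984]
eef_rot: [-0.493, 0.506, -0.499, 0.501]
wrist_force: [0.8, -0.1, -0.5]
opening: 0.341
t 5.78 pos [ 0.5788 -0.1549  0.1984] F [ 0.8 -0.1 -0.5] open 0.34
 tool shift cm (now axes) [-13.42  -4.37   0.56] (goal axes) [-13.49  -4.16   0.62] rotvec [ 0.011 -0.001  0.016]
```

View pics/s2.png

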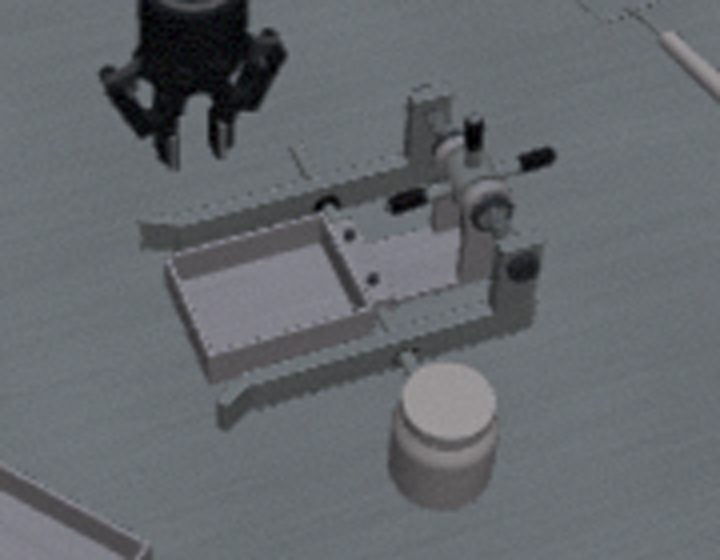

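The pan's +y end sits on the stop plate (crop (345,260)), square in the lane with even gaps on both sides. Next is the sleeve. I'll shut the fingers and go to the -y side of the top spoke.

```bash
python3 -m jog '[[[-2,0,0.06],[0.006,0,0.008],0],[[-2.5,0,0.06],[0.005,0,0.008],0],[[-2.5,0,0.06],[0,0,0],0],[[-2.5,0,0.06],[0,0,0],0],[[-2.5,0,0.06],[0,0,0],0],[[-2.5,0,0.06],[0,0,0],0],[[-2.5,0,0.06],[0,0,0],0],[[0,0,0],[0,0,0],0]]'; python3 -c "
from h import *
goal([.585,.035,.128],-90)"
```

```text
time_s: 6.5
eef_pos: [0.5899, 0.0211, 0.217]
eef_rot: [-0.505, 0.494, -0.492, 0.509]
wrist_force: [-0.2, 0.4, -0.2]
opening: 0.005
t 6.5 pos [0.5899 0.0211 0.217 ] F [-0.2  0.4 -0.2] open 0.01
 tool shift cm (now axes) [-1.45  8.87 -0.73] (goal axes) [-1.39  8.9  -0.49] rotvec [-0.027 -0.002  0.007]
```

```bash
python3 -m jog '[[[-0.3,2,-0.2],[-0.027,0,0.007],0],[[-0.3,2.5,-0.2],[0,0,0],0],[[-0.2,2,-0.2],[0,0,0],0],[[0,1.4,0],[0,0,0],0],[[0,0.5,0],[0,0,0],0],[[0,0,0],[0,0,0],0]]'; python3 -c "
from h import *
goal([.585,.035,.128],-90)"
```

```text
time_s: 7.0
eef_pos: [0.5857, 0.0321, 0.1347]
eef_rot: [0.503, -0.5, 0.497, -0.5]
wrist_force: [0.2, 0.7, -0.2]
opening: 0.001
t 7.0 pos [0.5857 0.0321 0.1347] F [ 0.2  0.7 -0.2] open 0.0
 tool shift cm (now axes) [-0.29  0.67 -0.08] (goal axes) [-0.29  0.67 -0.07] rotvec [-0.006  0.006  0.   ]
```

```bash
python3 -m jog '[[[-1,0.4,0],[0,0,0],0],[[-1.2,0.2,0],[0,0,0],0],[[-1.2,0,0],[0,0,0],0]]'; python3 -m jog '[[[-1.3,0,0],[0,0,0],0],[[-1.3,0,0],[0,0,0],0],[[-1.3,0,0],[0,0,0],0]]'; python3 -m jog '[[[-1.3,0,0],[0,0,0],0],[[-1.0,0,0],[0,0,0],0],[[0,0,0],[0,0,0],0]]'
python3 - <<'E'
from h import *
goal([.585,.12,.128],-90)
d=imaging.camera("scene"); np.savez("pics/s3.npz",**d)
cv2.imwrite("pics/s3.png",cv2.resize(d["frame"][160:300,210:390,::-1],None,fx=4,fy=4,interpolation=cv2.INTER_CUBIC))
E
```

```text
time_s: 7.25
eef_pos: [0.5869, 0.0649, 0.1307]
eef_rot: [-0.502, 0.499, -0.497, 0.502]
wrist_force: [-1.7, -6.5, -2.1]
opening: 0.0
time_s: 7.5
eef_pos: [0.5879, 0.1039, 0.1327]
eef_rot: [-0.501, 0.5, -0.494, 0.505]
wrist_force: [0.5, -5.5, 0.2]
opening: -0.002
time_s: 7.75
eef_pos: [0.5896, 0.1311, 0.136]
eef_rot: [-0.502, 0.5, -0.491, 0.506]
wrist_force: [0.5, 0.8, 0.2]
opening: -0.001
t 7.75 pos [0.5896 0.1311 0.136 ] F [0.5 0.8 0.2] open -0.0
 tool shift cm (now axes) [ 1.1   0.81 -0.48] (goal axes) [ 1.11  0.8  -0.46] rotvec [-0.017  0.005  0.013]
```

View pics/s3.png

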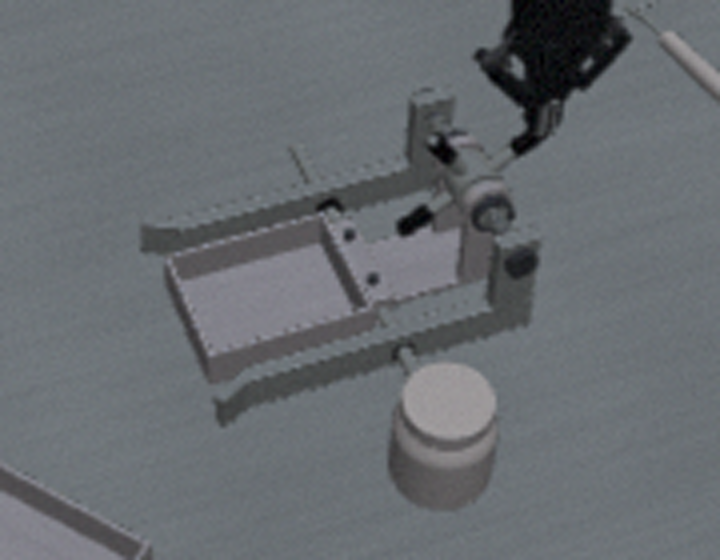

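The push works. The spoke is now at about 60° (grip at crop (520,145)), the next one stands at about -30° (crop (440,150)), and the pan is still home. I'll go back over the top.

```bash
python3 -m jog '[[[0,-2.5,0],[-0.017,0.005,0.013],0],[[0,-3,-0.1],[0,0,0],0],[[1.5,-1,-0.1],[0,0,0],0],[[2.5,0,-0.1],[0,0,0],0],[[2.5,0,-0.1],[0,0,0],0],[[2.5,0,0],[0,0,0],0],[[2.5,0,0],[0,0,0],0],[[1.5,0,0],[0,0,0],0],[[0,0,0],[0,0,0],0]]'; python3 -c "
from h import *
goal([.585,.0,.128],-90)"
```

```text
time_s: 8.55
eef_pos: [0.5853, 0.0004, 0.2059]
eef_rot: [0.504, -0.5, 0.499, -0.498]
wrist_force: [-0.3, 0.3, -0.5]
opening: 0.002
t 8.55 pos [5.853e-01 4.000e-04 2.059e-01] F [-0.3  0.3 -0.5] open 0.0
 tool shift cm (now axes) [ 0.08  7.79 -0.06] (goal axes) [ 0.04  7.79 -0.03] rotvec [-0.003  0.007 -0.005]
```

```bash
python3 -m jog '[[[0,2,0],[0,0,0],0],[[0,2.5,0],[0,0,0],0],[[0,2,0],[0,0,0],0],[[0,1,0],[0,0,0],0],[[0,0,0],[0,0,0],0]]'; python3 -m jog '[[[-1.2,0.1,0],[0,0,0],0],[[-1.3,0.1,0],[0,0,0],0],[[-1.3,0.1,0],[0,0,0],0],[[-1.3,0.1,0],[0,0,0],0]]';python3 -m jog '[[[-1.3,0.1,0],[0,0,0],0],[[-1.3,0.1,0],[0,0,0],0],[[-1.3,0.1,-0.1],[0,0,0],0]]'; python3 -m jog '[[[-1.3,0.1,-0.1],[0,0,0],0],[[-1,0.1,0],[0,0,0],0],[[0,0,0],[0,0,0],0]]'; python3 -c "
from h import *
goal([.585,.122,.128],-90)"
```

```text
time_s: 8.97
eef_pos: [0.5878, 0.0016, 0.1315]
eef_rot: [0.505, -0.497, 0.498, -0.5]
wrist_force: [-0.3, -0.4, 0.2]
opening: -0.003
time_s: 9.3
eef_pos: [0.591, 0.0521, 0.133]
eef_rot: [0.505, -0.496, 0.495, -0.504]
wrist_force: [-1.7, -4.8, 3.2]
opening: 0.001
time_s: 9.55
eef_pos: [0.592, 0.093, 0.1348]
eef_rot: [-0.505, 0.497, -0.492, 0.507]
wrist_force: [0.5, -6.5, 0.0]
opening: 0.001
time_s: 9.8
eef_pos: [0.5928, 0.1205, 0.1373]
eef_rot: [-0.507, 0.497, -0.488, 0.508]
wrist_force: [0.4, -0.7, 0.4]
opening: -0.005
t 9.8 pos [0.5928 0.1205 0.1373] F [ 0.4 -0.7  0.4] open -0.0
 tool shift cm (now axes) [-0.17  0.9  -0.81] (goal axes) [-0.15  0.93 -0.78] rotvec [-0.03   0.007  0.01 ]
```

```bash
python3 -m jog '[[[0,-2.5,0],[-0.03,0.007,0.01],0],[[0,-3,-0.2],[0,0,0],0],[[1.2,-1,-0.2],[0,0,0],0],[[2.5,0,-0.2],[0,0,0],0],[[2.4,0,-0.1],[0,0,0],0],[[2.4,0,-0.1],[0,0,0],0],[[2.4,0,0],[0,0,0],0],[[1.2,0,0],[0,0,0],0],[[0,0,0],[0,0,0],0]]'; python3 -c "
from h import *
goal([.583,.0,.126],-90)"
```

```text
time_s: 10.55
eef_pos: [0.5845, 0.0014, 0.2088]
eef_rot: [0.506, -0.499, 0.497, -0.498]
wrist_force: [-0.5, -0.8, 0.3]
opening: 0.003
t 10.55 pos [0.5845 0.0014 0.2088] F [-0.5 -0.8  0.3] open 0.0
 tool shift cm (now axes) [ 0.19  8.28 -0.22] (goal axes) [ 0.14  8.28 -0.15] rotvec [-0.007  0.01  -0.006]
```

```bash
python3 -m jog '[[[0.05,2,-0.1],[-0.007,0.01,-0.006],0],[[0,2.5,-0.1],[0,0,0],0],[[0,2.2,-0.1],[0,0,0],0],[[0,1.2,-0.1],[0,0,0],0],[[0,0,0],[0,0,0],0]]'; python3 -m jog '[[[-1.2,0.15,-0.05],[0,0,0],0],[[-1.3,0.15,-0.05],[0,0,0],0],[[-1.3,0.15,-0.05],[0,0,0],0],[[-1.3,0.15,-0.05],[0,0,0],0]]';python3 -m jog '[[[-1.3,0.15,-0.05],[0,0,0],0],[[-1.3,0.15,-0.1],[0,0,0],0],[[-1.3,0.15,-0.1],[0,0,0],0]]'; python3 -m jog '[[[-1.3,0.15,-0.1],[0,0,0],0],[[-1,0.1,0],[0,0,0],0],[[0,0,0],[0,0,0],0]]'; python3 -c "
from h import *
goal([.585,.122,.128],-90)"
```

```text
time_s: 10.97
eef_pos: [0.5823, 0.0035, 0.1292]
eef_rot: [-0.501, 0.497, -0.5, 0.502]
wrist_force: [-0.8, -1.0, -1.8]
opening: -0.002
time_s: 11.3
eef_pos: [0.583, 0.0545, 0.1271]
eef_rot: [-0.5, 0.497, -0.498, 0.505]
wrist_force: [-1.2, -5.0, 5.5]
opening: -0.001
time_s: 11.55
eef_pos: [0.5831, 0.0947, 0.1271]
eef_rot: [-0.5, 0.497, -0.494, 0.509]
wrist_force: [-0.1, -7.2, 0.4]
opening: 0.0
time_s: 11.8
eef_pos: [0.5841, 0.1215, 0.1289]
eef_rot: [-0.502, 0.497, -0.49, 0.511]
wrist_force: [-0.3, -0.1, 0.3]
opening: 0.006
t 11.8 pos [0.5841 0.1215 0.1289] F [-0.3 -0.1  0.3] open 0.01
 tool shift cm (now axes) [-0.05  0.09  0.09] (goal axes) [-0.05  0.09  0.09] rotvec [-0.025 -0.002  0.016]
```

```bash
python3 -m jog '[[[0,-2.5,0],[-0.025,0,0.016],0],[[0,-3,-0.05],[0,0,0],0],[[1.2,-1,-0.05],[0,0,0],0],[[2.5,0,-0.05],[0,0,0],0],[[2.4,0,0],[0,0,0],0],[[2.4,0,0],[0,0,0],0],[[2.4,0,0],[0,0,0],0],[[1.2,0,0],[0,0,0],0],[[0,0,0],[0,0,0],0]]'
python3 - <<'E'
from h import *
goal([.583,.0,.126],-90)
d=imaging.camera("scene"); np.savez("pics/s4.npz",**d)
cv2.imwrite("pics/s4.png",cv2.resize(d["frame"][160:300,210:390,::-1],None,fx=4,fy=4,interpolation=cv2.INTER_CUBIC))
E
```

```text
time_s: 12.55
eef_pos: [0.5829, 0.0031, 0.2025]
eef_rot: [0.506, -0.499, 0.497, -0.499]
wrist_force: [0.0, 0.2, 0.8]
opening: -0.001
t 12.55 pos [0.5829 0.0031 0.2025] F [0.  0.2 0.8] open -0.0
 tool shift cm (now axes) [ 0.35  7.65 -0.07] (goal axes) [0.31 7.65 0.01] rotvec [-0.01   0.008 -0.004]
```

View pics/s4.png

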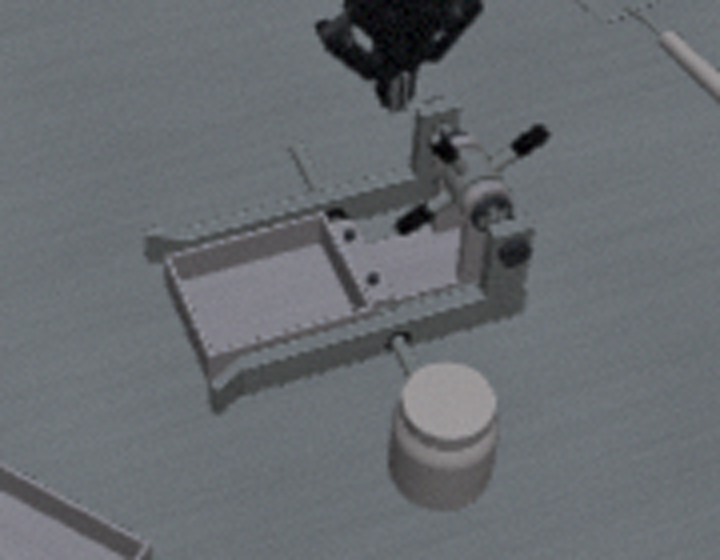

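The guides have drawn in evenly, with the far bar close to the pan edge at crop (220,370). The pan is still on the stop and the next spoke is at crop (442,147). Fourth push.

```bash
python3 -m jog '[[[0.1,2,0],[-0.01,0.008,-0.004],0],[[0.1,2.5,0],[0,0,0],0],[[0,2,0],[0,0,0],0],[[0,0.9,0],[0,0,0],0],[[0,0,0],[0,0,0],0]]'; python3 -m jog '[[[-1.2,0.15,-0.05],[0,0,0],0],[[-1.3,0.15,-0.05],[0,0,0],0],[[-1.3,0.15,-0.05],[0,0,0],0],[[-1.3,0.15,-0.05],[0,0,0],0]]';python3 -m jog '[[[-1.3,0.15,-0.05],[0,0,0],0],[[-1.2,0.15,-0.1],[0,0,0],0],[[-1.0,0.15,-0.1],[0,0,0],0]]'; python3 -m jog '[[[-1,0.15,-0.1],[0,0,0],0],[[-0.8,0.1,0],[0,0,0],0],[[0,0,0],[0,0,0],0]]'; python3 -c "
from h import *
goal([.585,.122,.128],-90)"
```

```text
time_s: 13.02
eef_pos: [0.5846, 0.0074, 0.1282]
eef_rot: [0.502, -0.499, 0.499, -0.5]
wrist_force: [-0.9, -0.2, -0.6]
opening: 0.001
time_s: 13.35
eef_pos: [0.5857, 0.0586, 0.1274]
eef_rot: [-0.502, 0.498, -0.496, 0.504]
wrist_force: [-1.8, -5.0, 4.0]
opening: -0.001
time_s: 13.6
eef_pos: [0.5855, 0.0951, 0.1275]
eef_rot: [-0.502, 0.499, -0.492, 0.507]
wrist_force: [-0.5, -6.8, 0.0]
opening: 0.001
time_s: 13.85
eef_pos: [0.5863, 0.1164, 0.1297]
eef_rot: [-0.504, 0.499, -0.488, 0.509]
wrist_force: [0.4, -0.8, 0.2]
opening: -0.003
t 13.85 pos [0.5863 0.1164 0.1297] F [ 0.4 -0.8  0.2] open -0.0
 tool shift cm (now axes) [-0.56  0.16 -0.13] (goal axes) [-0.56  0.17 -0.13] rotvec [-0.025  0.006  0.017]
```

```bash
cat >> h.py <<'E'
C=np.array([.585,.0772,.092])
def qfit(d,lo,hi,name):
    g=cv2.cvtColor(d["frame"],cv2.COLOR_RGB2GRAY).astype(np.float32); best=[]
    for dx in(-3,-1.5,0,1.5,3):
     for dy in(-3,-1.5,0,1.5,3):
      for q in np.arange(lo,hi,.02):
        s=0;n=0
        for k in range(4):
            a=q+k*np.pi/2
            if np.cos(a)<-.4: continue
            r=np.linspace(.048,.073,12); r2=np.array([.025,.03,.035,.083,.087])
            f=lambda r:cv2.remap(g,*[c.astype(np.float32).reshape(1,-1) for c in (proj(d,C+np.outer(r,[0,np.sin(a),np.cos(a)]))+[dx,dy]).T],cv2.INTER_LINEAR).mean()
            s+=f(r)-f(r2); n+=1
        best.append((s/n,q,dx,dy))
    best.sort(); print(name,[tuple(np.round(b,2)) for b in best[:5]])
E
python3 -m jog '[[[0,-2.5,0],[-0.025,0.006,0.017],0],[[0,-3,-0.05],[0,0,0],0],[[1.2,-1,-0.05],[0,0,0],0],[[2.4,0,-0.05],[0,0,0],0],[[2.4,0,0],[0,0,0],0],[[2.4,0,0],[0,0,0],0],[[2.4,0,0],[0,0,0],0],[[1.2,0,0],[0,0,0],0],[[0,0,0],[0,0,0],0]]'
python3 - <<'E'
from h import *
goal([.583,.0,.126],-90)
qfit(dict(np.load("pics/scene0.npz")),1.,2.2,"s0"); qfit(dict(np.load("pics/top0.npz")),1.,2.2,"t0");qfit(dict(np.load("pics/s4.npz")),5.3,6.2,"s4")
d=imaging.camera("scene");e=imaging.camera("top"); np.savez("pics/s5.npz",**d); np.savez("pics/t5.npz",**e)
qfit(d,6.9,8.1,"s5");qfit(e,6.9,8.1,"t5")
E
```

```text
time_s: 14.6
eef_pos: [0.5857, -0.0004, 0.2043]
eef_rot: [0.506, -0.499, 0.495, -0.499]
wrist_force: [0.4, -0.4, -0.7]
opening: -0.002
t 14.6 pos [ 5.857e-01 -4.000e-04  2.043e-01] F [ 0.4 -0.4 -0.7] open -0.0
 tool shift cm (now axes) [-0.01  7.82 -0.36] (goal axes) [-0.04  7.83 -0.27] rotvec [-0.011  0.01  -0.004]
s0 [(np.float64(-79.89), np.float64(1.52), np.float64(1.5), np.float64(0.0)), (np.float64(-79.59), np.float64(1.5), np.float64(1.5), np.float64(0.0)), (np.float64(-79.07), np.float64(1.48), np.float64(1.5), np.float64(0.0)), (np.float64(-78.37), np.float64(1.54), np.float64(1.5), np.float64(0.0)), (np.float64(-78.31), np.float64(1.46), np.float64(1.5), np.float64(0.0))]
t0 [(np.float64(-67.43), np.float64(1.22), np.float64(1.5), np.float64(0.0)), (np.float64(-66.84), np.float64(1.2), np.float64(1.5), np.float64(0.0)), (np.float64(-66.25), np.float64(1.24), np.float64(1.5), np.float64(0.0)), (np.float64(-66.1), np.float64(1.16), np.float64(0.0), np.float64(0.0)), (np.float64(-65.42), np.float64(1.18), np.float64(1.5), np.float64(0.0))]
s4 [(np.float64(-71.36), np.float64(5
[... 381 characters left out ...]
p.float64(1.5), np.float64(0.0)), (np.float64(-67.08), np.float64(7.14), np.float64(1.5), np.float64(0.0)), (np.float64(-67.0), np.float64(7.3), np.float64(1.5), np.float64(0.0)), (np.float64(-66.77), np.float64(7.2), np.float64(0.0), np.float64(0.0)), (np.float64(-66.6), np.float64(7.28), np.float64(1.5), np.float64(0.0))]
t5 [(np.float64(-56.34), np.float64(7.34), np.float64(0.0), np.float64(0.0)), (np.float64(-54.84), np.float64(7.36), np.float64(0.0), np.float64(0.0)), (np.float64(-52.2), np.float64(7.12), np.float64(-3.0), np.float64(1.5)), (np.float64(-51.95), np.float64(7.32), np.float64(0.0), np.float64(0.0)), (np.float64(-51.81), np.float64(7.18), np.float64(-1.5), np.float64(1.5))]
```

```bash
python3 -m jog '[[[0,2,-0.1],[-0.01,0.01,-0.004],0],[[0,2.5,-0.1],[0,0,0],0],[[0,1.8,-0.1],[0,0,0],0],[[0,0.7,0],[0,0,0],0],[[0,0,0],[0,0,0],0]]'; python3 -m jog '[[[-1,0.1,-0.05],[0,0,0],0],[[-1,0.1,-0.05],[0,0,0],0],[[-0.5,0.05,0],[0,0,0],0],[[0,0,0],[0,0,0],0]]';python3 -m jog '[[[-0.6,0.05,0],[0,0,0],0],[[0,0,0],[0,0,0],0]]'
python3 - <<'E'
from h import *
goal([.583,.036,.128],-90)
d=imaging.camera("scene");e=imaging.camera("top"); np.savez("pics/s6.npz",**d); np.savez("pics/t6.npz",**e)
qfit(d,7,8.3,"s6");qfit(e,7,8.3,"t6")
E
```

```text
time_s: 15.12
eef_pos: [0.5839, 0.0085, 0.1334]
eef_rot: [0.503, -0.5, 0.498, -0.499]
wrist_force: [-0.5, 0.8, -0.1]
opening: -0.0
time_s: 15.45
eef_pos: [0.5846, 0.0348, 0.135]
eef_rot: [0.503, -0.501, 0.495, -0.501]
wrist_force: [-0.6, -3.0, -1.8]
opening: 0.002
time_s: 15.62
eef_pos: [0.5859, 0.0413, 0.1372]
eef_rot: [0.504, -0.501, 0.493, -0.502]
wrist_force: [-0.5, -0.3, -0.3]
opening: -0.004
t 15.62 pos [0.5859 0.0413 0.1372] F [-0.5 -0.3 -0.3] open -0.0
 tool shift cm (now axes) [ 0.52  0.92 -0.31] (goal axes) [ 0.53  0.92 -0.29] rotvec [-0.012  0.009  0.006]
s6 [(np.float64(-67.34), np.float64(7.62), np.float64(1.5), np.float64(0.0)), (np.float64(-67.29), np.float64(7.64), np.float64(1.5), np.float64(0.0)), (np.float64(-66.61), np.float64(7.58), np.float64(1.5), np.float64(0.0)), (np.float64(-66.53), np.float64(7.6), np.float64(1.5), np.float64(0.0)), (np.float64(-65.64), np.float64(7.66), np.float64(1.5), np.float64(0.0))]
t6 [(np.float64(-55.89), np.float64(7.4), np.float64(0.0), np.float64(1.5)), (np.float64(-55.29), np.float64(7.74), np.float64(-1.5), np.float64(0.0)), (np.float64(-54.88), np.float64(7.72), np.float64(-1.5), np.float64(0.0)), (np.float64(-54.72), np.float64(7.38), np.float64(0.0), np.float64(1.5)), (np.float64(-54.44), np.float64(7.7), np.float64(-1.5), np.float64(0.0))]
```

```bash
python3 -m jog '[[[-0.5,0.1,0],[0,0,0],0],[[-0.3,0.05,0],[0,0,0],0]]'; python3 -m jog '[[[0,0,0],[0,0,0],0]]'
python3 - <<'E'
from h import *
goal([.583,.050,.128],-90)
E
```

```text
time_s: 15.88
eef_pos: [0.587, 0.0481, 0.1371]
eef_rot: [0.504, -0.5, 0.492, -0.503]
wrist_force: [-2.2, -5.5, 2.6]
opening: -0.001
time_s: 15.97
eef_pos: [0.5871, 0.0483, 0.1373]
eef_rot: [0.504, -0.5, 0.492, -0.503]
wrist_force: [-0.7, -2.6, -0.8]
opening: 0.003
t 15.97 pos [0.5871 0.0483 0.1373] F [-0.7 -2.6 -0.8] open 0.0
 tool shift cm (now axes) [-0.18  0.92 -0.42] (goal axes) [-0.17  0.93 -0.41] rotvec [-0.015  0.008  0.008]
```

```bash
python3 -m jog '[[[1.5,0,0],[0,0,0],0],[[2,-1,0],[0,0,0],0],[[2,-2,0],[0,0,0],0],[[2.5,-2.5,0],[0,0,0],0],[[3,-2.5,0],[0,0,0],0],[[3,-2.5,0],[0,0,0],0],[[3.5,-2.5,0],[0,0,0],0],[[3.5,-1,0],[0,0,0],0],[[3.5,-1,0],[0,0,0],0],[[3.5,0,0],[0,0,0],0],[[3.5,0,0],[0,0,0],0],[[3.5,0,0],[0,0,0],0]]'; python3 -m jog '[[[3,0,-3],[0,0,0],0],[[3,0,-3],[0,0,0],0],[[2,0,-3],[0,0,0],0],[[0,0,-2],[0,0,0],0],[[0,0,0],[0,0,0],0]]'
python3 - <<'E'
from h import *
d=imaging.camera("scene");e=imaging.camera("top"); np.savez("pics/s7.npz",**d); np.savez("pics/t7.npz",**e)
qfit(d,7,8.4,"s7");qfit(e,7,8.4,"t7")
a=cv2.resize(d["frame"][165:295,215:355,::-1],None,fx=2.8,fy=4*.7,interpolation=cv2.INTER_CUBIC)
b=cv2.resize(e["frame"][165:250,195:315,::-1],None,fx=3.2,fy=3.2,interpolation=cv2.INTER_CUBIC)
h=max(a.shape[0],b.shape[0]); p=lambda i:np.pad(i,((0,h-i.shape[0]),(0,0),(0,0)))
cv2.imwrite("pics/f7.png",np.hstack([p(a),p(b)]))
E
```

```text
time_s: 16.97
eef_pos: [0.5895, -0.2991, 0.2892]
eef_rot: [0.511, -0.5, 0.493, -0.495]
wrist_force: [0.4, -1.1, 0.8]
opening: 0.003
time_s: 17.38
eef_pos: [0.4788, -0.3891, 0.2815]
eef_rot: [0.512, -0.497, 0.495, -0.495]
wrist_force: [0.6, 0.6, -0.2]
opening: 0.003
s7 [(np.float64(-75.45), np.float64(7.68), np.float64(1.5), np.float64(0.0)), (np.float64(-75.38), np.float64(7.74), np.float64(1.5), np.float64(0.0)), (np.float64(-75.18), np.float64(7.72), np.float64(1.5), np.float64(0.0)), (np.float64(-74.98), np.float64(7.66), np.float64(1.5), np.float64(0.0)), (np.float64(-74.85), np.float64(7.7), np.float64(1.5), np.float64(0.0))]
t7 [(np.float64(-67.26), np.float64(7.48), np.float64(1.5), np.float64(0.0)), (np.float64(-67.06), np.float64(7.5), np.float64(1.5), np.float64(0.0)), (np.float64(-66.59), np.float64(7.46), np.float64(1.5), np.float64(0.0)), (np.float64(-66.44), np.float64(7.74), np.float64(1.5), np.float64(1.5)), (np.float64(-66.16), np.float64(7.7), np.float64(0.0), np.float64(1.5))]
```

View pics/f7.png

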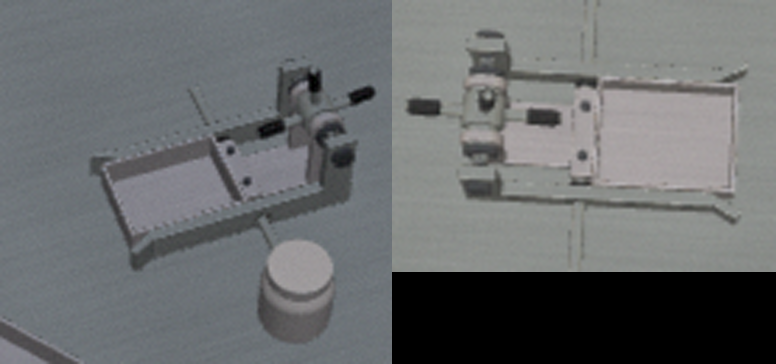

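Both views show the pan on the stop with a guide along each side. The upright spoke tip is at top-panel (487,97), which gives about 7.71. One last finer check of the sleeve, the seating and the bystanders.

Run:
```python
from h import *
from scipy.optimize import minimize
def fine(f,q0):
    d=dict(np.load(f)); g=cv2.GaussianBlur(cv2.cvtColor(d["frame"],cv2.COLOR_RGB2GRAY),(3,3),0).astype(np.float32)
    def cost(p):
        s=0
        for k in range(4):
            a=p[0]+k*np.pi/2
            if np.cos(a)<-.4: continue
            e=np.array([0,np.sin(a),np.cos(a)]); w=np.array([0,np.cos(a),-np.sin(a)])
            for off,r,sg in((0,np.linspace(.05,.073,12),1),(.016,np.linspace(.05,.073,12),-.5),(-.016,np.linspace(.05,.073,12),-.5),(0,np.array([.083,.086]),-.5)):
                uv=proj(d,C+np.outer(r,e)+off*w)+p[1:3]
                s+=sg*cv2.remap(g,*[c.astype(np.float32).reshape(1,-1) for c in uv.T],cv2.INTER_LINEAR).mean()
        return s
    b=min((minimize(cost,[q,x,y],method="Nelder-Mead",options=dict(initial_simplex=[[q,x,y],[q+.1,x,y],[q,x+1,y],[q,x,y+1]])) for q in(q0-.15,q0,q0+.15) for x in(0,1.5) for y in(-1,0,1)),key=lambda r:r.fun)
    print(f,b.x.round(3),round(b.fun,1))
fine("pics/scene0.npz",1.5);fine("pics/s7.npz",7.75);fine("pics/top0.npz",1.5);fine("pics/t7.npz",7.75)
a=dict(np.load("pics/top0.npz"));b=dict(np.load("pics/t7.npz"))
for n,(u0,u1,v0,v1) in dict(bowl=(112,160,158,205),tub=(248,278,128,164),scraper=(120,150,205,303)).items():
    print(n,cv2.phaseCorrelate(*[cv2.cvtColor(x["frame"][v0:v1,u0:u1],cv2.COLOR_RGB2GRAY).astype(np.float64) for x in(a,b)]))
P=cloud(b);v,u=np.mgrid[0:420,0:560]; X=P[(u>255)&(u<312)&(v>185)&(v<228)&(P[...,2]>.027)&(P[...,2]<.05)]
print("pan rear edge y",np.percentile(X[:,1],[1,2,5]),"expect -.168")
```

```text
pics/scene0.npz [1.511 0.819 0.248] -373.7
pics/s7.npz [7.704 0.899 0.386] -358.7
pics/top0.npz [ 1.49  -0.585  1.476] -294.5
pics/t7.npz [7.764 1.963 1.479] -290.5
bowl ((0.054853399562080796, 0.06591092580739755), 0.9915043462355209)
tub ((0.03103595972875617, -0.023221049326107135), 0.9802380556519966)
scraper ((0.0032262014939146155, -0.17235421312593502), 0.46956521037515714)
pan rear edge y [-0.16821967 -0.1674067  -0.16590501] expect -.168
```

```bash
python3 -c "
from bench import ctrl
print(ctrl.hand_in())"
```

```text
the job is handed in; nothing more can be done
None
```

The job is handed in after about 18 s of robot time. I gripped the leftmost pan by its rear wall, slid it into the lane until it met the end stop, and released it. I then turned the sleeve in five pushes on the top spokes and backed the arm well clear.

**Pan:** it is home. Contact came where expected, I pressed it to about 23 N against the stop, and its rear edge measures y = -0.168 m, as expected.

**Sleeve:** the best estimates of the final reading are 7.70 (scene camera), 7.76 (top camera) and 7.76 (finger position). All are inside the 7.6–7.9 snug range. An earlier, coarser top-camera fit gave 7.48. That fit was ambiguous, and it had also read about 0.3 rad below the scene camera at the start, so I did not rely on it.

**Forces:** the pushes on the spokes, where I sampled them, stayed under about 8 N, so nothing was forced tight.

**Bystanders:** the bowl and tub show no shift (under 0.1 px). The scraper shows under 0.2 px, but that match was weaker (correlation 0.47).

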